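# Load a circuit-board carrier into the bench tester and key in its test

### The job

Push the blue board carrier along its track, through the orange dust flap and fully home into the tester, gently, until its brass plug is pushed right in by the socket hidden inside. Then start the test on the console by pressing the keys fully down, one at a time, in the order blue, yellow, green, letting each spring back. Press no key before the carrier is home, never press the red one, do not force anything, and leave the other things on the bench where they are.

Things in the scene. Friction and masses are not known exactly. Their poses are not given: they have to be found in the camera images.
- tester: Fixed tester. Origin on the bench (z=0) under the middle of the chamber's mouth; x points into the chamber, z up. Loading track from the mouth back to x=-215 mm: floor 4 mm thick, 86 mm wide between rails 18 mm high, open at its back end. Chamber 120 wide, 75 high, to x=170 mm (roof clear, then blue), grey cabinet 150 high behind. A hidden socket closes the way at x 75 to 105 mm, unmeasured: feel for it.
- carrier: Loose blue tray with a green board, 140 long (x) x 80 wide x 28 mm high, about 0.4 kg, lying in the track with 3 mm play each side, nose to the chamber. Origin at the centre of its underside, x towards the nose; flat tail face to push on at x=-70 mm. Fully home, its tail still stands 42 to 80 mm out of the mouth and the flap lies on its top.
- plug (a joint): Brass contact plug reaching 15 mm past the carrier's nose, in m: 0 = out, 0.008 = pushed right in by the socket. It moves against a steady friction of 2.5 N and stays where left. Pushing the carrier takes about 1 to 4 N until the plug meets the socket and 4 to 8 N while the plug moves; then it is solid. Home = plug in by 6 mm or more.
- flap (a joint): Orange sprung dust flap in the mouth, 80 wide x 50 mm, hinged along its top edge 64 mm above the bench, rad: 0 = shut (hanging), growing as it swings into the chamber. It falls shut by itself; about 1 N opens it. Lying on the carrier it reads about 0.9.
- console: Fixed grey key console, 270 (x) x 200 (y) x 35 mm high. Origin on the bench; the four keys stand on its top face in a square round this origin, 80 mm apart along x and 88 mm along y; the colours change places. Its top reaches from x = -95 to 175 mm.
- pod_blue: Blue push key. Pose of its fixed grey base (54 mm across, 18 high): origin at the centre of its underside, on the console's top face; z up. On the same axis a steel collar (44 across) and the blue cap, 36 across, 10 mm proud of it. The collar's height differs for each key and run and is not measured: the cap's top rests 32 to 44 mm above this origin; feel for it. First key to press.
- pod_yellow: Yellow push key. Pose of its fixed grey base (54 mm across, 18 high): origin at the centre of its underside, on the console's top face; z up. On the same axis a steel collar (44 across) and the yellow cap, 36 across, 10 mm proud of it. The collar's height differs for each key and run and is not measured: the cap's top rests 32 to 44 mm above this origin; feel for it. Second key to press.
- pod_green: Green push key. Pose of its fixed grey base (54 mm across, 18 high): origin at the centre of its underside, on the console's top face; z up. On the same axis a steel collar (44 across) and the green cap, 36 across, 10 mm proud of it. The collar's height differs for each key and run and is not measured: the cap's top rests 32 to 44 mm above this origin; feel for it. Third key to press.
- pod_red: Red push key. Pose of its fixed grey base (54 mm across, 18 high): origin at the centre of its underside, on the console's top face; z up. On the same axis a steel collar (44 across) and the red cap, 36 across, 10 mm proud of it. The collar's height differs for each key and run and is not measured: the cap's top rests 32 to 44 mm above this origin; feel for it. The stop key: leave it alone.
- key_blue (a joint): Travel of the blue cap in m: 0 = up, 0.006 = fully down. Spring force about 1.8 N at first touch, 6 N fully down, then solid; it springs back. Counts as pressed beyond 4.2 mm (about 4.8 N).
- key_yellow (a joint): Travel of the yellow cap in m: 0 = up, 0.006 = fully down. Spring force about 1.8 N at first touch, 6 N fully down, then solid; it springs back. Counts as pressed beyond 4.2 mm (about 4.8 N).
- key_green (a joint): Travel of the green cap in m: 0 = up, 0.006 = fully down. Spring force about 1.8 N at first touch, 6 N fully down, then solid; it springs back. Counts as pressed beyond 4.2 mm (about 4.8 N).
- key_red (a joint): Travel of the red cap in m: 0 = up, 0.006 = fully down. Spring force about 1.8 N at first touch, 6 N fully down, then solid; it springs back. Counts as pressed beyond 4.2 mm (about 4.8 N).
- spool: Bystander: white spool of solder, 60 mm across, 36 high, standing on the console's top behind the keys. Origin at its underside.
- screwdriver: Bystander: screwdriver lying on the bench to the left of the tester, along x. Origin at its underside.
- multimeter: Bystander: yellow multimeter, 150 x 78 x 42 mm, lying on the bench to the right of the track. Origin at its underside.
- lighter: Bystander: red gas torch, 127 mm high, standing to the right of the chamber. Origin at its underside.
- flux: Bystander: jar, 44 mm across, 90 high, beyond the console to the left. Origin at its underside.

How it is judged:
By the outcome, as a careful person would: the job done as asked, in the order asked, and still so for the second after the job is handed in, with the robot touching nothing.
It also fails if it takes over 64 s, if anything falls off the work surface, if the arm or the gripper's body presses on something with over 40 N, if the wrist force passes 120 N, or if a joint passes its speed limit or range.

### The arm

A 7-joint arm with a two-finger parallel gripper is mounted at the origin on the work surface. World frame = base frame: x ahead of the robot, y to its left, z up, the work surface at z = 0. Lengths are in m, angles in rad, forces in N, time in s.
With the tool pointing down it reaches from about 0.4 to 0.85 m from the base axis. Payload 10.4 kg.
Tool frame: the origin (TCP) lies midway between the tips of the shut fingers; the grasp point (between the pads) lies 19 mm behind it; z points along the fingers, y is the line along which they close (so a half turn about z gives the same grasp; the last joint's range is limited). The gripper opens to 85 mm and grips with 20 to 120 N. Pads are 22 mm wide; open, the fingers measure 114 mm over their backs; the gripper's body (76 mm by 85 mm) begins 54 mm behind the grasp point. The pads swing forward as they close: fully open they stand 13 mm farther back than shut.
Start: joints at [1.314, 0.332, -0.065, 1.46, 0.022, 1.35, -0.088], TCP at [0.145, -0.608, 0.231] pointing down, gripper open.
Joint ranges: [-2.6, 2.6], [-0.5, 2.12], [-1.47, 1.34], [0.16, 2.42], [-1.27, 4.41], [0.06, 2.06], [-2.6, 2.6]. Speed limits (rad/s): [2.22, 2.22, 2.79, 2.79, 3.14, 3.14, 3.14].

### API

Orientations are given as a rotation vector (axis times angle).
In Python, from rig import status, get_image, calibration, order gives the robot as it stands. The module is installed in compiled form; this text tells all that it offers.
- The arm moves only by the shell command python3 -m jog 'ROWS' [FORCE]. ROWS is JSON, a list that holds one entry, the list of rows, each a list of 5 numbers: the finger opening in m, from 0 to 0.0854, then the shift along the tool's x, y, z in m, then the turn about the tool's z in rad. In form: [[[grip, dx, dy, dz, yaw], ...]]. A call has 1 to 10 rows; each row shifts and turns the commanded pose from where the row before left it, along the tool's axes as they then stand; what a row does not reach is not made up. A row lasts 1/10 s, in which the tool goes at most 50 mm and 8.59 degrees, less where a joint would pass 70% of its speed; a pose out of reach is approached as far as the arm can. A call with a gripper value outside its range is refused whole. The fingers move at their own pace and stop on an object; FORCE is the grip in N (left out, the last holds). Time passes only in rows, so rows that do not move let the fingers close. It gives the time, the measured TCP pose, the force, the opening and the grip force at its end, in the units of the state.
- status.sense(): the state, without advancing time (a new reading comes with each control period).
- get_image(name): name is "scene" or "side" or "wrist"; returns the picture (384x512x3 uint8, red, green, blue); there is no depth.
- calibration(name): a dict with "intrinsics" (3x3 intrinsics, pixels), "k1" (the pictures are not rectified: a ray, as slopes to the right and down, at radius r is drawn at 1 + k1 r^2 times it, then the intrinsics apply), "world_from_camera" (4x4, takes a point from camera to world coordinates). Camera axes: x right, y up, looking along -z (the intrinsics and any distortion apply to the point x, -y, -z); pixel columns grow to the right and rows downward; lengths in m; the calibration is good to about 2 mm. A picture is of the moment at which its call begins: read the wrist's pose just before it. calibration takes no time and is no camera call; for the wrist camera it gives the pose at the moment of the call.
- order.close_job(): hands the job in; it is judged then, once.
The state is a dict: "time_s": time; "joint_pos": joint angles; "joint_vel": joint speeds; "joint_efforts": joint torques, N m; "position": TCP position; "ee_rot": TCP orientation; "wrist_force": force on the tool from outside, world axes, zero at the start; "ft_torque": the same for the moment, N m; "opening": opening from 0.0 (shut) to 1.0 (fully open); "grip_force": force on a finger pad.
Only numpy, scipy, OpenCV 4.12 (cv2) and the standard library are available. Lean on these libraries where they do the work, as an engineer would, in place of code of your own. Each camera call takes 0.05 s, during which the arm holds its last target. There are 200 camera calls.

## Working session

There is one attempt and no reset: what is moved stays moved. The work goes in short steps, Python scripts to look and compute and a shell command to move; the robot and the scene stay as the last step left them, time stands still between calls to the robot, and variables do not carry over. Pictures are saved under pics/ and viewed, at most 10 in all, crops included, and the job is handed in when it is done.

```bash
mkdir -p pics
python3 - <<'E'
from rig import status,get_image,calibration
import cv2
s=status.sense();print(s)
for n in("scene","side"):
    cv2.imwrite(f"pics/{n}0.png",get_image(n)[:,:,::-1]);c=calibration(n);print(c)
E
```

```text
{'time_s': 0.0, 'joint_pos': array([ 1.31436267,  0.33290477, -0.06471511,  1.46095481,  0.0215952 ,
        1.34989665, -0.08848505]), 'joint_vel': array([-0.00035206, -0.00056892,  0.0013285 ,  0.00126807, -0.0005463 ,
       -0.00052592,  0.00017889]), 'joint_efforts': array([ 3.37413949e-04, -6.25437355e+01,  4.93911677e-02, -3.91609597e+01,
        1.63116760e-02,  9.64040577e-03,  3.86928821e-05]), 'position': array([ 0.14473399, -0.60761777,  0.23048898]), 'ee_rot': array([-3.11869565e+00, -3.66376752e-01,  3.59541323e-04]), 'wrist_force': array([ 0.56804424, -0.417195  ,  0.62905359]), 'ft_torque': array([-0.04477276,  0.012638  , -0.00724837]), 'grip_force': 0.0, 'opening': 1.0003730994013227}
{'intrinsics': array([[409.71613524,   0.        , 255.66828373],
       [  0.        , 409.71613524, 192.10608041],
       [  0.        ,   0.        ,   1.        ]]), 'k1': -0.1498723704760076, 'world_from_camera': array([[ 0.85425527, -0.41876342,  0.30803431,  0.99728859],
       [ 0.51983057,  0.68250922, -0.51376779, -0.64227796],
       [ 0.00491091,  0.5990145 ,  0.80072312,  1.0777871 ],
       [ 0.        ,  0.        ,  0.        ,  1.        ]])}
{'intrinsics': array([[440.91053102,   0.        , 251.28238643],
       [  0.        , 440.91053102, 184.41424798],
       [  0.        ,   0.        ,   1.        ]]), 'k1': -0.07209056450983538, 'world_from_camera': array([[-0.93707356,  0.20706187, -0.28110234,  0.25894736],
       [-0.3491117 , -0.5470435 ,  0.76083141,  0.90116369],
       [ 0.00376397,  0.81109111,  0.58490772,  0.76325744],
       [ 0.        ,  0.        ,  0.        ,  1.        ]])}
```

View pics/scene0.png

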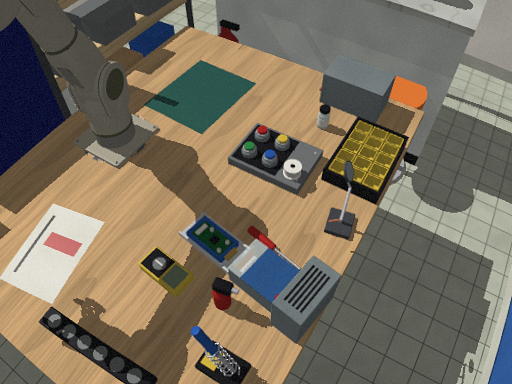

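View pics/side0.png

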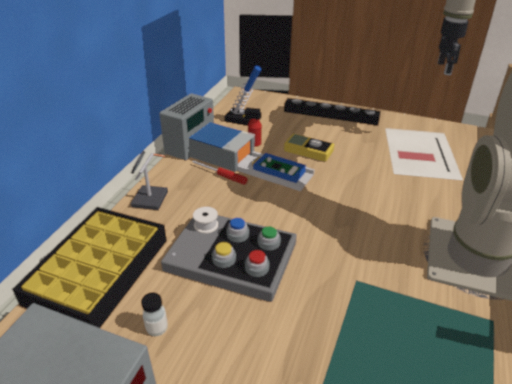

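```bash
cat > h.py <<'E'
import numpy as np,cv2
from rig import calibration
def proj(n,P,c=None):
    c=c or calibration(n);T=np.linalg.inv(c["world_from_camera"]);p=np.atleast_2d(P)@T[:3,:3].T+T[:3,3]
    s=np.c_[p[:,0]/-p[:,2],-p[:,1]/-p[:,2]];s=s*(1+c["k1"]*(s**2).sum(1,keepdims=True))
    K=c["intrinsics"];return s*[K[0,0],K[1,1]]+K[:2,2]
def ray(n,uv,c=None):
    c=c or calibration(n);K=c["intrinsics"]
    d=(np.array(uv,float)-K[:2,2])/[K[0,0],K[1,1]];s=d.copy()
    for _ in range(30): s=d/(1+c["k1"]*(s@s))
    W=c["world_from_camera"];v=W[:3,:3]@[s[0],-s[1],-1];return W[:3,3],v
def at_z(n,uv,z,c=None):
    o,v=ray(n,uv,c);return o+v*(z-o[2])/v[2]
E
python3 - <<'E'
import cv2
s=cv2.imread("pics/scene0.png");d=cv2.imread("pics/side0.png")
def crop(i,x0,y0,x1,y1,k,n): cv2.imwrite(f"pics/{n}.png",cv2.resize(i[y0:y1,x0:x1],None,fx=k,fy=k,interpolation=cv2.INTER_CUBIC))
crop(s,175,205,345,340,4,"c1");crop(s,222,118,325,193,6,"c2");crop(d,150,85,320,295,2.8,"c3")
E
```

```text
(no output)
```

View pics/c1.png

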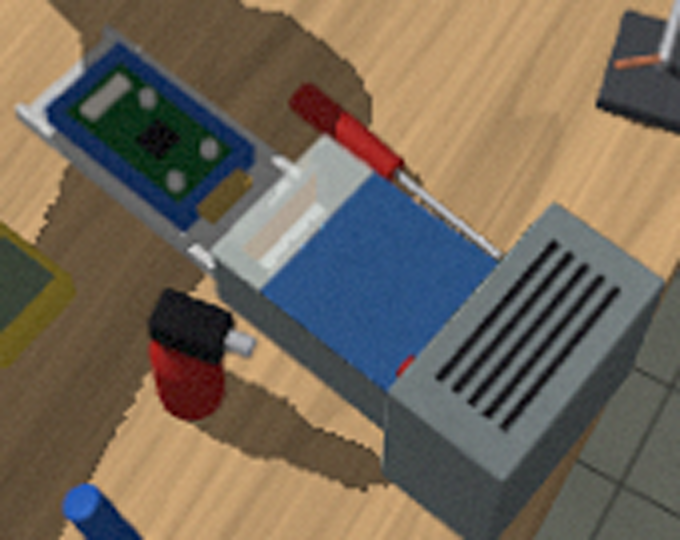

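View pics/c2.png

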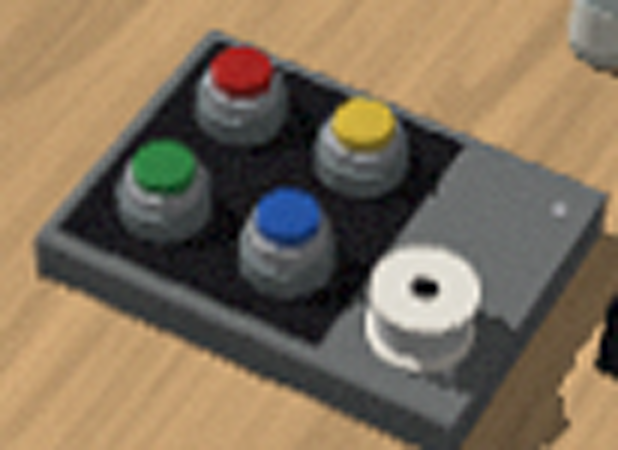

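View pics/c3.png

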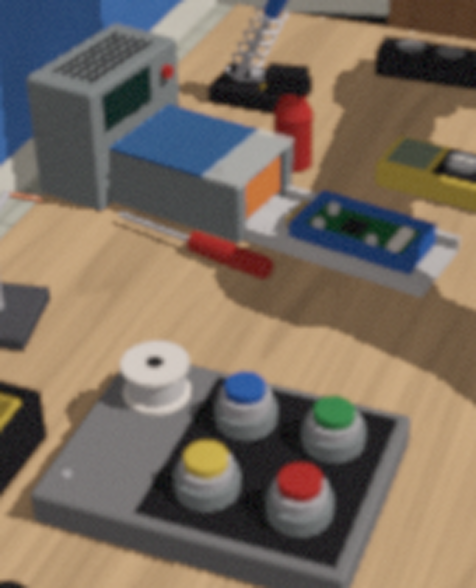

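Run:
```python
import numpy as np
from h import *
S=lambda p,k,o:np.array(p)/k+o
c1=lambda p:S(p,4,[175,205])-.4;c2=lambda p:S(p,6,[222,118])-.4;c3=lambda p:S(p,2.8,[150,85])-.3
def tri(a,b):
    A=np.zeros((3,3));y=np.zeros(3)
    for n,u in(("scene",a),("side",b)):
        o,v=ray(n,u);v/=np.linalg.norm(v);M=np.eye(3)-np.outer(v,v);A+=M;y+=M@o
    return np.linalg.solve(A,y)
for n,a,b in[("red",(242,70),(301,480)),("yel",(363,125),(206,457)),("grn",(163,166),(334,411)),("blu",(288,216),(246,387)),("spool",(425,287),(155,362))]:
    print(n,tri(c2(a),c3(b)).round(4))
L=at_z("scene",c1((325,138)),.075);R=at_z("scene",c1((213,250)),.075)
B=at_z("scene",c1((557,205)),.15);C=at_z("scene",c1((663,283)),.15);D=at_z("scene",c1((503,481)),.15)
print("mouth",L,R,np.linalg.norm(L-R),"cab",B,C,D)
L2=at_z("side",c3((243,193)),.075);R2=at_z("side",c3((293,145)),.075);print("side mouth",L2,R2)
q=[at_z("scene",c1(p),.032) for p in((118,42),(48,108),(183,228),(252,155))]
print("carrier",np.array(q).round(4));q=np.array(q);print(np.mean(q,0),[np.linalg.norm(q[i]-q[i-1]) for i in range(4)])
q=[at_z("side",c3(p),.032) for p in((435,235),(417,270),(290,225),(328,192))];print("carrier side",np.array(q).round(4))
for v in(q[3]-q[0],):print(np.degrees(np.arctan2(v[1],v[0])))
for t in((20,110),(112,30)):print("trackend",at_z("scene",c1(t),.018))
v=L-R;print("tester yaw",np.degrees(np.arctan2(-v[0],v[1])), np.degrees(np.arctan2(*(C-B)[[1,0]])))
```

```text
red [0.4861 0.2484 0.0709]
yel [0.5667 0.2486 0.0686]
grn [0.4874 0.1608 0.0695]
blu [0.5669 0.1621 0.0727]
spool [0.6549 0.1576 0.0711]
mouth [ 0.6979992 -0.1399862  0.075    ] [ 0.67898412 -0.25427834  0.075     ] 0.1158631400833492 cab [ 0.87241161 -0.14282658  0.15      ] [ 0.95409884 -0.15764239  0.15      ] [ 0.92758812 -0.32030115  0.15      ]
side mouth [ 0.68492955 -0.12439422  0.075     ] [ 0.67070649 -0.23906407  0.075     ]
carrier [[ 0.506  -0.1291  0.032 ]
 [ 0.4957 -0.205   0.032 ]
 [ 0.6376 -0.2344  0.032 ]
 [ 0.6472 -0.1586  0.032 ]]
[ 0.57163522 -0.18177297  0.032     ] [np.float64(0.14421311906667414), np.float64(0.07651912745169691), np.float64(0.14491399350647965), np.float64(0.07641717580616353)]
carrier side [[ 0.4882 -0.1826  0.032 ]
 [ 0.4889 -0.1132  0.032 ]
 [ 0.6397 -0.1458  0.032 ]
 [ 0.6231 -0.2243  0.032 ]]
-17.199461795106696
trackend [ 0.47195447 -0.21179494  0.018     ]
trackend [ 0.48886883 -0.11557291  0.018     ]
tester yaw -9.44592855660327 -10.280119572272563
```

```bash
python3 -m jog '[[[0,0,0,0,0.136],[0,0,0,0,0.136],[0,0,0,0,0.136],[0,0.02,-0.045,0,0],[0,0.02,-0.045,0,0],[0,0.02,-0.045,0,0],[0,0.02,-0.045,0,0],[0,0.02,-0.045,0,0],[0,0.02,-0.045,0,0],[0,0.02,-0.045,0,0]]]' && python3 -m jog '[[[0,0.02,-0.045,0,0],[0,0.02,-0.045,0,0],[0,0.02,-0.045,0,0],[0,0.02,-0.045,0,0],[0,0,0,0,0],[0,0,0,0,0]]]'
python3 - <<'E'
from rig import *
import cv2
print(status.sense()["position"],status.sense()["ee_rot"]);print(calibration("wrist"))
i=get_image("wrist")[:,:,::-1];cv2.imwrite("pics/w1.png",i)
E
```

```text
time_s: 1.1
position: [0.3379, -0.3201, 0.2312]
ee_rot: [3.129, -0.273, -0.0]
wrist_force: [1.4, 0.3, -0.5]
opening: 0.005
grip_force: 0.0
time_s: 1.7
position: [0.4474, -0.1577, 0.231]
ee_rot: [-3.13, 0.269, 0.001]
wrist_force: [-0.8, -0.7, -0.0]
opening: 0.001
grip_force: 0.0
[ 0.44744333 -0.15772523  0.23101745] [-3.12998116e+00  2.69255085e-01  1.01059252e-03]
{'intrinsics': array([[314.10578599,   0.        , 251.78098501],
       [  0.        , 314.10578599, 196.67839419],
       [  0.        ,   0.        ,   1.        ]]), 'k1': -0.02288627619726418, 'world_from_camera': array([[-0.17036108,  0.94544486,  0.27768889,  0.51729529],
       [-0.98538116, -0.16316018, -0.0490176 , -0.1700881 ],
       [-0.00103567, -0.28198009,  0.9594197 ,  0.37359785],
       [ 0.        ,  0.        ,  0.        ,  1.        ]])}
```

View pics/w1.png

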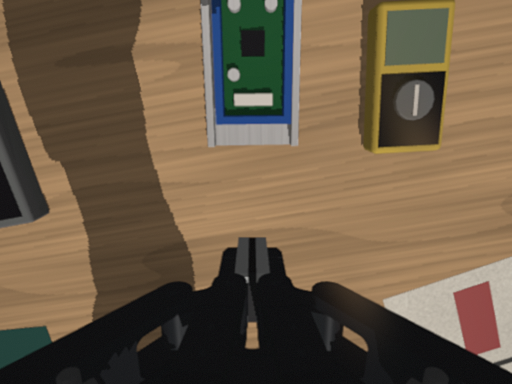

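Run:
```python
from h import *
c=calibration("wrist")
P=lambda u,z:at_z("wrist",u,z,c)
a,b=P((217,123),.032),P((291,122),.032);print(a,b,np.linalg.norm(a-b))
for u in((208,145),(298,145),(203,2),(300,2)):print(u,P(u,.018))
l=P((208,145),.018)-P((203,2),.018);r=P((298,145),.018)-P((300,2),.018)
print([np.degrees(np.arctan2(-v[1],-v[0])) for v in(l,r)])
print("floor end",P((212,146),.004),P((294,146),.004))
v=a-b;print("tail yaw",np.degrees(np.arctan2(-v[0],v[1])))
```

```text
[ 0.50454143 -0.13162436  0.032     ] [ 0.49199401 -0.20916574  0.032     ] 0.07855001324131175
(208, 145) [ 0.48208072 -0.11508774  0.018     ]
(298, 145) [ 0.4645648  -0.21495876  0.018     ]
(203, 2) [ 0.62336931 -0.14013401  0.018     ]
(300, 2) [ 0.6064749  -0.23625315  0.018     ]
[np.float64(-10.052412334664062), np.float64(-8.533874773989007)]
floor end [ 0.4787602  -0.11724049  0.004     ] [ 0.46215986 -0.21189218  0.004     ]
tail yaw -9.191686309056216
```

```bash
python3 -m jog '[[[0,0.02,0.004,0,0],[0,0,0,0.045,0],[0,0,0,0.045,0],[0,0,0,0.045,0],[0,0,0,0.04,0],[0,0,0,0.03,0],[0,0,0,0.01,0],[0,0,0,0,0],[0,0,0,0,0]]]'
```

```text
time_s: 2.65
position: [0.467, -0.1669, 0.0177]
ee_rot: [3.129, -0.275, 0.002]
wrist_force: [0.5, -0.3, 0.3]
opening: -0.001
grip_force: 0.0
```

```bash
python3 -m jog '[[[0,0.006,0,0,0],[0,0.005,0,0,0],[0,0.003,0,0,0],[0,0.003,0,0,0],[0,0.003,0,0,0],[0,0.003,0,0,0],[0,0.003,0,0,0],[0,0.003,0,0,0],[0,0.003,0,0,0],[0,0.003,0,0,0]]]'; python3 -m jog '[[[0,0.004,0,0,0],[0,0.004,0,0,0],[0,0.004,0,0,0],[0,0.004,0,0,0],[0,0.004,0,0,0],[0,0.004,0,0,0],[0,0.004,0,0,0],[0,0.004,0,0,0],[0,0.004,0,0,0],[0,0.004,0,0,0]]]'
```

```text
time_s: 3.65
position: [0.5009, -0.1722, 0.0161]
ee_rot: [-3.13, 0.273, 0.0]
wrist_force: [-1.0, -0.9, -0.8]
opening: -0.001
grip_force: 0.9
time_s: 4.65
position: [0.5404, -0.1791, 0.0163]
ee_rot: [3.13, -0.273, -0.0]
wrist_force: [-2.6, 0.6, 0.1]
opening: -0.005
grip_force: 1.4
```

```bash
python3 -m jog '[[[0,0.004,0,0,0],[0,0.004,0,0,0],[0,0.004,0,0,0],[0,0.004,0,0,0],[0,0.004,0,0,0],[0,0.004,0,0,0],[0,0.004,0,0,0],[0,0.004,0,0,0],[0,0.004,0,0,0],[0,0,0,0,0]]]'; python3 -m jog '[[[0,0.003,0,0,0],[0,0.003,0,0,0],[0,0.003,0,0,0],[0,0.003,0,0,0],[0,0.002,0,0,0]]]'
```

```text
time_s: 5.65
position: [0.5765, -0.1854, 0.0164]
ee_rot: [3.13, -0.273, 0.002]
wrist_force: [0.1, 0.4, -0.2]
opening: -0.003
grip_force: 0.0
time_s: 6.15
position: [0.5897, -0.1877, 0.0164]
ee_rot: [3.13, -0.273, 0.0]
wrist_force: [-4.5, -0.1, 2.7]
opening: -0.002
grip_force: 1.9
```

```bash
for i in 1; do python3 -m jog '[[[0,0.002,0,0,0],[0,0.002,0,0,0]]]'; python3 -m jog '[[[0,0.002,0,0,0],[0,0.002,0,0,0]]]';  python3 -m jog '[[[0,0.002,0,0,0],[0,0.002,0,0,0]]]'; done | grep -E "pos|wrist"
```

```text
position: [0.5935, -0.1884, 0.0164]
wrist_force: [-4.0, 1.2, 2.3]
position: [0.5974, -0.1892, 0.0164]
wrist_force: [-3.2, 0.3, 2.2]
position: [0.6014, -0.1898, 0.0163]
wrist_force: [-4.0, 1.5, 1.2]
```

```bash
(python3 -m jog '[[[0,0.002,0,0,0],[0,0.002,0,0,0]]]'; python3 -m jog '[[[0,0.002,0,0,0],[0,0.002,0,0,0]]]';  python3 -m jog '[[[0,0.002,0,0,0],[0,0.002,0,0,0]]]') | grep -E "pos|wrist"
```

```text
position: [0.6046, -0.1903, 0.0161]
wrist_force: [-7.1, 2.0, 4.4]
position: [0.6085, -0.1909, 0.0161]
wrist_force: [-7.3, 2.5, 4.7]
position: [0.6101, -0.1912, 0.0155]
wrist_force: [-21.3, 4.7, 10.3]
```

```bash
python3 -m jog '[[[0,-0.01,0,0,0],[0,-0.03,0,0,0],[0,0,0,-0.045,0],[0,0,0,-0.045,0],[0,0,0,-0.045,0],[0,-0.008,-0.042,0,0],[0,-0.008,-0.042,0,0],[0,-0.008,-0.042,0,0],[0,-0.008,-0.042,0,0]]]'; python3 -m jog '[[[0,-0.007,-0.043,0,0],[0,-0.007,-0.043,0,0],[0,-0.007,-0.043,0,0],[0,-0.007,-0.043,0,0],[0,0,0,0,0],[0,0,0,0,0]]]'
python3 - <<'E'
from rig import *
from h import *
print(status.sense()["position"])
c=calibration("wrist")
i=get_image("wrist")[:,:,::-1];j=get_image("scene")[:,:,::-1]
cv2.imwrite("pics/m.png",np.hstack([cv2.resize(i,(400,300)),cv2.resize(j[200:320,170:330],(400,300))]))
cv2.imwrite("pics/w2.png",i);np.save("w2.npy",c["world_from_camera"])
E
```

```text
time_s: 8.25
position: [0.5718, -0.0123, 0.1519]
ee_rot: [-3.13, 0.274, -0.004]
wrist_force: [0.2, 0.1, -0.6]
opening: -0.002
grip_force: 0.0
time_s: 8.85
position: [0.5737, 0.1616, 0.1515]
ee_rot: [-3.129, 0.269, -0.002]
wrist_force: [-0.0, -1.0, 0.5]
opening: -0.002
grip_force: 0.0
[0.57368187 0.16162882 0.1514677 ]
```

View pics/m.png

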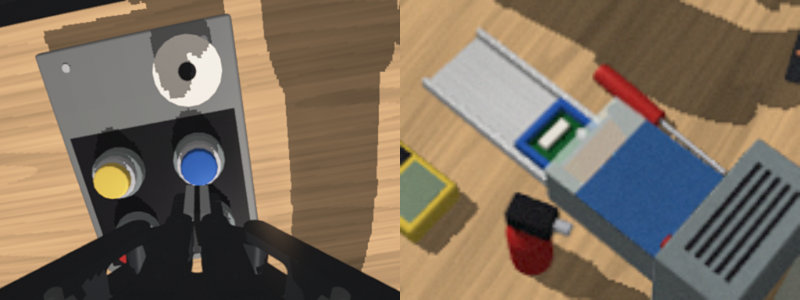

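Run:
```python
from h import *
c=calibration("wrist");c["world_from_camera"]=np.load("w2.npy")
print(at_z("wrist",(255,214),.073,c),at_z("wrist",(143.5,233),.070,c))
```

```text
[0.56603254 0.16054753 0.073     ] [0.56424459 0.2481835  0.07      ]
```

```bash
(python3 -m jog '[[[0,-0.007,0.001,0.02,0],[0,0,0,0.03,0],[0,0,0,0.012,0],[0,0,0,0,0],[0,0,0,0,0]]]'; python3 -m jog '[[[0,0,0,0.003,0],[0,0,0,0.003,0],[0,0,0,0.002,0]]]';python3 -m jog '[[[0,0,0,0.002,0]]]';python3 -m jog '[[[0,0,0,0.002,0]]]') | grep -E "pos|wrist"
```

```text
position: [0.5671, 0.1601, 0.0902]
wrist_force: [0.1, -0.2, -0.1]
position: [0.5666, 0.1606, 0.0815]
wrist_force: [-0.4, -0.3, -0.2]
position: [0.5665, 0.1605, 0.0793]
wrist_force: [-0.2, 1.4, -0.1]
position: [0.5664, 0.1606, 0.0772]
wrist_force: [-0.4, -0.1, 1.3]
```

```bash
(python3 -m jog '[[[0,0,0,0.002,0],[0,0,0,0,0]]]'; python3 -m jog '[[[0,0,0,0.002,0],[0,0,0,0,0]]]';python3 -m jog '[[[0,0,0,0.0015,0],[0,0,0,0,0]]]') | grep -E "pos|wrist"
```

```text
position: [0.5665, 0.1606, 0.0753]
wrist_force: [-0.4, -1.2, 3.3]
position: [0.5665, 0.1606, 0.0734]
wrist_force: [-1.5, -0.8, 4.3]
position: [0.5665, 0.1606, 0.072]
wrist_force: [-1.7, -1.8, 5.2]
```

```bash
(python3 -m jog '[[[0,0,0,0.0015,0],[0,0,0,0,0]]]'; python3 -m jog '[[[0,0,0,0.0015,0],[0,0,0,0,0]]]') | grep -E "pos|wrist"
```

```text
position: [0.5667, 0.1607, 0.0714]
wrist_force: [-4.8, -1.5, 12.9]
position: [0.5669, 0.1608, 0.0712]
wrist_force: [-9.1, -4.0, 25.1]
```

```bash
(python3 -m jog '[[[0,0,0,-0.01,0],[0,0,0,-0.03,0],[0,-0.008,-0.043,0,0],[0,-0.008,-0.043,0,0],[0,0,0,0,0],[0,0,0,0.012,0],[0,0,0,0.008,0],[0,0,0,0,0]]]'; python3 -m jog '[[[0,0,0,0.003,0],[0,0,0,0,0]]]';python3 -m jog '[[[0,0,0,0.002,0],[0,0,0,0,0]]]') | grep -E "pos|wrist"
```

```text
position: [0.565, 0.2459, 0.0865]
wrist_force: [0.0, -0.1, -0.4]
position: [0.5657, 0.2473, 0.0855]
wrist_force: [-0.2, -0.3, -0.4]
position: [0.5656, 0.2478, 0.0838]
wrist_force: [0.0, 0.5, 0.8]
```

```bash
(python3 -m jog '[[[0,0,0,0.003,0],[0,0,0,0.002,0],[0,0,0,0,0]]]';python3 -m jog '[[[0,0,0,0.002,0],[0,0,0,0,0]]]';python3 -m jog '[[[0,0,0,0.002,0],[0,0,0,0,0]]]') | grep -E "pos|wrist"
```

```text
position: [0.5654, 0.2479, 0.0784]
wrist_force: [0.2, -0.3, -0.1]
position: [0.5654, 0.248, 0.0765]
wrist_force: [-0.2, -0.4, -0.0]
position: [0.5655, 0.2479, 0.0745]
wrist_force: [0.0, -1.1, -0.1]
```

```bash
(python3 -m jog '[[[0,0,0,0.002,0],[0,0,0,0,0]]]';python3 -m jog '[[[0,0,0,0.002,0],[0,0,0,0,0]]]';python3 -m jog '[[[0,0,0,0.002,0],[0,0,0,0,0]]]') | grep -E "pos|wrist"
```

```text
position: [0.5657, 0.2481, 0.0728]
wrist_force: [-0.9, 0.6, 2.3]
position: [0.5657, 0.2481, 0.0709]
wrist_force: [-0.4, -0.4, 3.7]
position: [0.5657, 0.2481, 0.0689]
wrist_force: [-0.4, -0.3, 4.5]
```

```bash
(python3 -m jog '[[[0,0,0,0.002,0],[0,0,0,0,0]]]';python3 -m jog '[[[0,0,0,0.0015,0],[0,0,0,0,0]]]') | grep -E "pos|wrist"
```

```text
position: [0.5657, 0.2481, 0.0672]
wrist_force: [-0.5, -0.8, 6.8]
position: [0.5659, 0.2482, 0.0669]
wrist_force: [-4.6, -2.8, 17.0]
```

```bash
(python3 -m jog '[[[0,0,0,-0.01,0],[0,0,0,-0.035,0],[0,-0.021,0.0335,0,0],[0,-0.021,0.0335,0,0],[0,-0.021,0.0335,0,0],[0,0,0,0,0],[0,0,0,0.015,0],[0,0,0,0.01,0],[0,0,0,0,0]]]'; python3 -m jog '[[[0,0,0,0.003,0],[0,0,0,0,0]]]';python3 -m jog '[[[0,0,0,0.002,0],[0,0,0,0,0]]]') | grep -E "pos|wrist"
```

```text
position: [0.4851, 0.1604, 0.0831]
wrist_force: [0.3, 0.2, 0.3]
position: [0.4861, 0.1605, 0.0819]
wrist_force: [0.8, 0.1, 0.3]
position: [0.4862, 0.1601, 0.0802]
wrist_force: [1.1, -0.3, -0.2]
```

```bash
(python3 -m jog '[[[0,0,0,0.002,0],[0,0,0,0,0]]]';python3 -m jog '[[[0,0,0,0.002,0],[0,0,0,0,0]]]';python3 -m jog '[[[0,0,0,0.002,0],[0,0,0,0,0]]]';python3 -m jog '[[[0,0,0,0.002,0],[0,0,0,0,0]]]') | grep -E "pos|wrist"
```

```text
position: [0.486, 0.1599, 0.0782]
wrist_force: [0.7, 0.2, -0.3]
position: [0.486, 0.1599, 0.0761]
wrist_force: [-1.2, -0.1, 0.2]
position: [0.486, 0.1599, 0.074]
wrist_force: [-0.4, -0.3, 0.7]
position: [0.4862, 0.16, 0.0723]
wrist_force: [-0.4, -0.5, 1.2]
```

```bash
(python3 -m jog '[[[0,0,0,0.002,0],[0,0,0,0,0]]]';python3 -m jog '[[[0,0,0,0.002,0],[0,0,0,0,0]]]';python3 -m jog '[[[0,0,0,0.002,0],[0,0,0,0,0]]]') | grep -E "pos|wrist"
```

```text
position: [0.4862, 0.16, 0.0703]
wrist_force: [-1.6, -0.7, 3.7]
position: [0.4862, 0.16, 0.0683]
wrist_force: [-1.1, -0.3, 4.9]
position: [0.4864, 0.1601, 0.0673]
wrist_force: [-5.7, -1.7, 15.2]
```

```bash
python3 -m jog '[[[0,0,0,-0.01,0],[0,0,0,-0.04,0],[0,0,0,-0.045,0],[0,-0.02,0,-0.04,0],[0,-0.02,0.02,-0.04,0],[0,0,0,0,0],[0,0,0,0,0],[0,0,0,0,0]]]' | grep -E "time|pos|wrist"
python3 - <<'E'
from rig import *
import cv2,numpy as np
a=get_image("scene")[110:340,170:350,::-1];b=get_image("side")[60:290,140:340,::-1]
cv2.imwrite("pics/f.png",np.hstack([cv2.resize(a,(400,511)),cv2.resize(b,(400,511))]))
E
```

```text
time_s: 17.35
position: [0.443, 0.147, 0.2402]
wrist_force: [-0.0, -1.0, 0.3]
```

View pics/f.png

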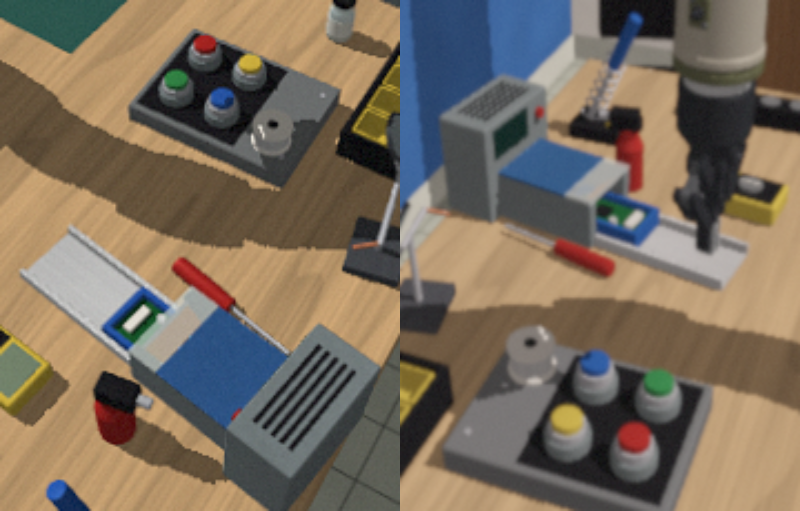

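The final picture shows the carrier deep in the mouth (tail near (135,320) on the left), all four keys up and the bystanders in place, with the gripper clear.

```bash
python3 -c "from rig import order;print(order.close_job())"
```

```text
the job is handed in; nothing more can be done
None
```

The job is handed in at about 17 s. The carrier was pushed until it stopped solid (about 21 N), which should put the plug right in. Blue, yellow and green were then each pressed to their stop in that order and sprang back; the red key and the other bench items were left alone.

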